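# Unclip the battery cover of the press's stroke counter and stow it in the service tray

## Robot

A 6-joint arm with a two-finger parallel gripper is mounted at the origin on a cart in front of the work surface, level with it; the furniture and walls round the work are solid. World frame = base frame: x ahead of the robot, y to its left, z up, the work surface at z = 0. Lengths are in m, angles in degrees, forces in N, time in s.
With the tool pointing down it reaches from about 0.25 to 0.725 m from the base axis. Payload 9.7 kg.
Tool frame: the origin (TCP) lies at the very end of the fingers, on their centre line; the grasp point (between the pads) lies 19 mm behind it; z points along the fingers, y is the line along which they close (so a half turn about z gives the same grasp; the last joint's range is limited). The gripper opens to 85 mm and grips with 20 to 120 N. Pads are 22 mm wide; open, the fingers measure 114 mm over their backs; the gripper's body (76 mm by 85 mm) begins 54 mm behind the grasp point. The pads swing forward as they close: fully open they stand 13 mm farther back than shut.
Start: joints at [73.51, 4.979, 10.078, 95.1, 0, 90], TCP at [0.156, 0.527, 0.231] pointing down, gripper open.
Joint ranges: [-179.16, 179.16], [-48.56, 103.87], [-65.8, 70.77], [-126.05, 130.52], [-82.76, 87.17], [-180, 180]. Speed limits (degrees/s): [127.2, 127.2, 147.25, 180, 180, 180].

## Interface

Orientations are given as [roll, pitch, yaw] about the fixed x, y, z axes, in that order (R = Rz(yaw) Ry(pitch) Rx(roll)).
In Python, from workcell import bot, viewer, finder gives the robot as it stands. The module is installed in compiled form; this text tells all that it offers.
- The arm moves only by the shell command python3 -m inch 'ROWS' [FORCE]. ROWS is JSON, a list that holds one entry, the list of rows, each a list of 7 numbers: the opening in per cent of the stroke, from 0 (shut) to 100 (fully open), then the shift along the tool's x, y, z in mm, then the turn, a rotation vector about the tool's x, y, z in degrees. In form: [[[grip, tx, ty, tz, ax, ay, az], ...]]. A call has 1 to 8 rows; each row shifts and turns the commanded pose from where the row before left it, along the tool's axes as they then stand; what a row does not reach is not made up. A row lasts 1/8 s, in which the tool goes at most 62.5 mm and 10.7 degrees, less where a joint would pass 70% of its speed; a pose out of reach is approached as far as the arm can. A call with a gripper value outside its range is refused whole. The fingers move at their own pace and stop on an object; FORCE is the grip in N (left out, the last holds). Time passes only in rows, so rows that do not move let the fingers close. It gives the time, the measured TCP pose, the force, the opening and the grip force at its end, in the units of the state.
- bot.get_obs(): the state, without advancing time (a new reading comes with each control period).
- viewer.camera(name): name is "scene" or "top" or "wrist"; returns a dict with "pixels" (400x640x3 uint8, red, green, blue), "vfov" (degrees; the focal length in pixels is half the picture's height over the tangent of half this angle, whatever the lens; pixels are square), "cx", "cy" (the principal point, pixels), "R" (3x3) and "t" (3): a world point X has camera coordinates R X + t. Camera axes: x right, y down, z forward; pixel columns grow to the right and rows downward; lengths in m; the calibration is good to about 2 mm. The wrist camera is an equidistant fisheye: a pixel r from the principal point sees the ray r / f radians off the axis. A picture is of the moment at which its call begins. There is no depth.
- bot.job_done(): hands the job in; it is judged then, once.
Trained networks look in the newest picture that a camera, given by its name, has taken for a name from the list of things; names that differ only in an ending like _2 or _b are one class to them, and where a whole thing is asked for, a point or a joint stands for the part that bears it (a point fixed in the world has none). Each returns a list of dicts, best first, with "conf" (0 to 1); they miss things now and then, are a little off and sometimes report something else, mostly with a low value. They report only what shows in the picture. A call takes as long as a camera call.
- finder.outline_of(camera, thing): "pixels" (400x640 bool, what is visible of it) and "extent" ([centre column, centre row, width, height] in pixels, round what is visible of it).
- finder.mark_of(camera, thing): "position" ([column, row] in pixels: a listed point, or the origin of a listed thing).
The state is a dict: "time": time; "q": joint angles; "qd": joint speeds; "joint_efforts": joint torques, N m; "ee_pos": TCP position; "tcp_rot": TCP orientation; "wrist_force": force on the tool from outside, world axes, zero at the start; "torque": the same for the moment, N m; "opening": finger opening in m; "grasp_force": force on a finger pad.
Only numpy, scipy, OpenCV 4.12 (cv2) and the standard library are available. Lean on these libraries where they do the work, as an engineer would, in place of code of your own. Each camera call takes 0.05 s, during which the arm holds its last target. There are 200 camera calls.

## Task

The stroke counter's cells are due for a change: squeeze the snap tab of its battery cover inward, lift the cover off the counter and lay it flat on the clear bench, letting go of it. The tray's deep pocket leaves no room for fingers at the tab, so take the cover again without squeezing the tab, across its long sides, and set it down flat at the bottom of that pocket, without dropping it. Leave everything else where it is.

Things in the scene. Friction and masses are not known exactly. Their poses are not given: they have to be found in the camera images.
- counter: Grey stroke counter, 169x72x50 mm, stands firm. Origin on the bench under the middle of the clipped-in cover; z up, +x to the display head (x +57 to +122 mm, 50 mm high), -x to the cover's tab end. Battery compartment x -47 to +57, 46 mm high: side walls flush with the cover's top, 2 mm off its long sides; end wall at x -47 is 42 mm high. Feet 5 mm high reach 12 mm out at the sides.
- counter_catch (a point): Catch on the outside of the counter's end wall: point at its middle, counter x -49, z 35.5 mm. It stands 3.5 mm proud, z 34 to 37; the tab's hook sits under it.
- counter_ledge (a point): Edge of the ledge over the cover's tongues, at the counter's x +50, z 41.8 mm (its underside), axes as the counter's. The tongues reach 4.5 mm under it; this is the line about which the cover swings up.
- cover: Black battery cover, a loose cap 95x56 mm, 18 mm high (39 with the tab), 0.08 kg. Origin at the middle of its underside, x along its length, tab at -x, z up. Clipped in, its frame is the counter's, 28 mm higher. Flat long sides y = -28 and +28 mm, x -41 to +48, z 0 to 18. Two tongues at the +x end, to x 54.5, z 9.5 to 13. On the bench it lies flat on its skirts.
- cover_lug (a point): Middle of the inner (+x) face of the cover's fixed upright grip lug: cover x -36.5, z 28 mm. Lug 5 mm thick, 26 mm wide, z 18 to 38. Squeeze the tab towards it: 21 mm over both when free, 14 mm fully squeezed; the lug stays. Keep squeezed, swing this end up 10 to 15 degrees about the tongues, draw the cover 10 mm along its -x, lift.
- cover_tab (a joint): Springy snap tab: a black rocker leaf 26 mm wide on a hinge along the cover's y at x -53, z 16.5 mm, outside the counter's end. Its rolled finger edge: outer face x -57.5, centre z 35.5. Its lower end hooks under the counter's catch. 0 at rest, positive (rad) as the upper end is pressed in to the lug: 4.5 N to start, 10 N at its stop (0.38); unhooked above 0.26. Springs back when let go.
- tray: Grey service tray, 182x90 mm, does not move: deep pocket for the cover, low trough with two spare cells at x +71 to +111. Origin on the bench under the pocket's middle, x along the pocket. Pocket floor at z 5 mm, inside 122 mm (x) by 66 mm (y), walls to z 39; each long wall is open to the floor at x -30 to +30 for fingers. The cover fits either way round. Bench between counter and tray is clear.
- water_bottle: Bystander: plastic bottle, 65 x 204 mm, at the left. Origin at the middle of its underside.
- ear_defenders: Bystander: ear defenders, 151 x 151 x 80 mm, at the left. Origin at the middle of the underside.
- calliper: Bystander: slide calliper, 73 x 225 x 11 mm, lying left of the counter. Origin at the middle of the underside, y along the beam.
- gauge_block: Bystander: steel gauge, 22 x 56 x 12 mm. Origin at the middle of the underside.
- clip_1: Bystander: black moulded clip, 46 x 67 x 28 mm, behind the clear bench. Origin at the middle of the underside.
- clip_6: Bystander: black moulded clip, 46 x 67 x 28 mm, near the front edge. Origin at the middle of the underside.
- hex_key: Bystander: hex key, 33 x 98 x 7 mm, near the front edge. Origin at the middle of the underside.
- bolt_1: Bystander: M8 bolt standing on its head, 13 x 15 x 36 mm, near the front edge. Origin at the middle of the underside.

How it is judged (in metres and radians):
On the way, in this order (a step that is already met when the one before it is completed fails the run):
1. the cover is unclipped and lifted clear of the counter (its underside at least 27 mm above where it sat) (z of cover in the frame of counter above 0.055 m), for 0.1 s.
2. the cover lies flat on the bench, let go (height (world z) of cover below 0.003 m and angle between cover's own z axis and vertical below 0.06 rad and contact force between the fingers and cover below 0.1 N and linear speed of cover below 0.02 m/s), for 0.2 s.
3. the cover is taken up again in the gripper with its tab unsqueezed (height (world z) of cover above 0.02 m and contact force between the fingers and cover above 0.5 N and value of joint cover_tab below 0.06 rad), for 0.1 s.
At the end, for the whole second after the job is handed in: The cover lies right way up at the bottom of the tray's pocket, either way round: its underside within 3 mm of the pocket's floor, level within 0.06 rad, its middle within 12 mm (along) and 10 mm (across) of the pocket's middle, at rest and let go (x of cover in the frame of tray between -0.012 and 0.012 m and y of cover in the frame of tray between -0.01 and 0.01 m and z of cover in the frame of tray below 0.008 m and angle between cover's own z axis and vertical below 0.06 rad and linear speed of cover below 0.01 m/s); the robot touches nothing.
It fails at once if the cover is dropped (moves faster than 0.45 m/s with no finger on it) (linear speed of cover above 0.45 m/s and contact force between the fingers and cover below 0.05 N).
It fails at once if a bystander is moved more than 30 mm (distance of any of water_bottle, ear_defenders, calliper, gauge_block, clip_1, clip_6, hex_key, bolt_1 from where it was at the start of the episode above 0.03 m).
It also fails if it takes over 61 s, if anything falls off the work surface, if the arm or the gripper's body presses on something with over 40 N, if the wrist force passes 120 N, or if a joint passes its speed limit or range.

## Working session

There is one attempt and no reset: what is moved stays moved. The work goes in short steps, Python scripts to look and compute and a shell command to move; the robot and the scene stay as the last step left them, time stands still between calls to the robot, and variables do not carry over. Pictures are saved under pics/ and viewed, at most 10 in all, crops included, and the job is handed in when it is done.

```bash
mkdir -p pics; cat > h.py <<'E'
import numpy as np, cv2
from workcell import bot, viewer, finder
def f_of(c): return c['pixels'].shape[0]/2/np.tan(np.radians(c['vfov']/2))
def ray(c,px,fish):
    f=f_of(c); d=np.array([px[0]-c['cx'],px[1]-c['cy']])/f
    if fish:
        r=np.hypot(*d); v=np.array([*(d*(np.sin(r)/r if r>1e-9 else 1)),np.cos(r)])
    else: v=np.array([*d,1.]); v/=np.linalg.norm(v)
    R=np.array(c['R']); return -R.T@np.array(c['t']), R.T@v
def onz(c,px,z,fish=False):
    o,v=ray(c,px,fish); return o+v*(z-o[2])/v[2]
def tri(rays):
    A=np.zeros((3,3));b=np.zeros(3)
    for o,v in rays:
        P=np.eye(3)-np.outer(v,v);A+=P;b+=P@o
    X=np.linalg.solve(A,b); return X,[np.linalg.norm((np.eye(3)-np.outer(v,v))@(X-o))*1e3 for o,v in rays]
def proj(c,X):
    p=np.array(c['R'])@X+np.array(c['t']); return f_of(c)*p[:2]/p[2]+[c['cx'],c['cy']]
def save(c,n): cv2.imwrite('pics/'+n+'.png',c['pixels'][:,:,::-1])
E
python3 - <<'E'
from h import *
np.set_printoptions(precision=4,suppress=True)
C={n:viewer.camera(n) for n in('scene','top','wrist')}
for n in C: save(C[n],n+'0'); print(n,C[n]['vfov'],-np.array(C[n]['R']).T@C[n]['t'])
for t in ['counter','counter_catch','counter_ledge','cover','cover_lug','cover_tab','tray']:
    rs=[]
    for n in C:
        m=finder.mark_of(n,t)
        if m:
            print(t,n,[(np.round(k['position'],1),round(k['conf'],2)) for k in m[:2]])
            if m[0]['conf']>.4: rs.append(ray(C[n],m[0]['position'],n=='wrist'))
    if len(rs)>1: print('  ->',*tri(rs))
print(bot.get_obs())
E
python3 -c "
import cv2,numpy as np
a=[cv2.imread('pics/%s0.png'%n) for n in('scene','top')]
cv2.imwrite('pics/a.png',cv2.resize(np.vstack(a),None,fx=.75,fy=.75))"
```

```text
scene 45.67570933696733 [-0.2815 -0.4493  1.1555]
top 48.14741307773083 [0.3915 0.1913 1.4101]
wrist 65.70646984690485 [0.0922 0.5461 0.3738]
counter scene [(array([344. , 206.1]), 0.8)]
counter top [(array([336. , 183.3]), 0.58)]
  -> [0.5093 0.144  0.0182] [np.float64(2.1204772732220563), np.float64(2.1204772732222037)]
counter_catch scene [(array([357.1, 208.4]), 0.72)]
counter_catch top [(array([351.7, 181.2]), 0.86)]
  -> [0.5129 0.0961 0.041 ] [np.float64(2.4854608457384395), np.float64(2.4854608457384844)]
counter_ledge scene [(array([332.9, 191. ]), 0.67), (array([437.9, 287.5]), 0.31)]
cover scene [(array([344.2, 197.3]), 0.62)]
cover top [(array([334.8, 179. ]), 0.88)]
  -> [0.5186 0.1498 0.048 ] [np.float64(2.167965635773997e-05), np.float64(2.1679656288384742e-05)]
cover_lug scene [(array([354.8, 204. ]), 0.61)]
cover_lug top [(array([345.5, 177.5]), 0.73)]
  -> [0.5251 0.1147 0.0372] [np.float64(2.4282825949937443), np.float64(2.4282825949936098)]Traceback (most recent call last):
  File "<stdin>", line 8, in <module>
ValueError: it knows: bolt, calliper, clip, counter, counter_catch, counter_ledge, cover, cover_lug, ear_defenders, gauge_block, hex_key, tray, water_bottle
```

View pics/a.png

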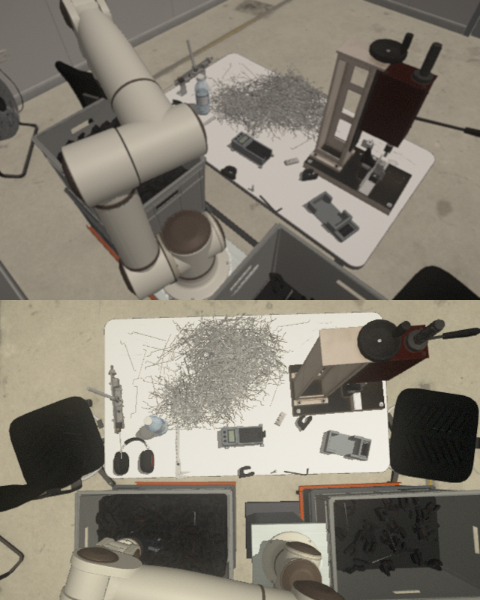

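The scene and top pictures show the counter at about top (322,182), with its tab end to the right. The tray is at about top (460,193), and the tall press stands behind it. Next I'll get the tray marks and the state, then go in for a close look.

```bash
python3 - <<'E'
from h import *
np.set_printoptions(precision=4,suppress=True)
C={n:viewer.camera(n) for n in('scene','top')}
for t in ['tray','clip','gauge_block','calliper','bolt','hex_key']:
    rs=[]
    for n in C:
        m=finder.mark_of(n,t)
        for k in m[:3]: print(t,n,np.round(k['position'],1),round(k['conf'],2),onz(C[n],k['position'],0.005))
o=finder.outline_of('top','tray')[0]['pixels'].astype(np.uint8)
r=cv2.minAreaRect(cv2.findNonZero(o)); print(r,[onz(C['top'],p,.03) for p in cv2.boxPoints(r)])
o=finder.outline_of('top','counter')[0]['pixels'].astype(np.uint8)
r=cv2.minAreaRect(cv2.findNonZero(o)); print(r,[onz(C['top'],p,.045) for p in cv2.boxPoints(r)])
print(bot.get_obs())
w=viewer.camera('wrist'); print(np.array(w['R']),w['t'])
E
```

```text
tray scene [439.7 284.5] 0.69 [ 0.4754 -0.2363  0.005 ]
tray top [455. 193.] 0.77 [ 0.4697 -0.2271  0.005 ]
tray top [179.9 206.5] 0.47 [0.4473 0.6382 0.005 ]
tray top [336. 186.] 0.35 [0.5004 0.1453 0.005 ]
clip scene [414.1 232.2] 0.69 [ 0.5821 -0.078   0.005 ]
clip scene [306.5 228.3] 0.57 [0.3733 0.1775 0.005 ]
clip top [327.7 227.5] 0.65 [0.3708 0.1745 0.005 ]
clip top [346.7 180.2] 0.59 [0.518  0.1112 0.005 ]
clip top [348.1 177.4] 0.57 [0.5267 0.1065 0.005 ]
gauge_block scene [388.7 216.3] 0.68 [0.5814 0.0174 0.005 ]
gauge_block scene [336.7 251.5] 0.51 [0.3688 0.052  0.005 ]
gauge_block top [373.4 158.4] 0.47 [0.585  0.0252 0.005 ]
calliper scene [267.4 173.5] 0.49 [0.4587 0.4374 0.005 ]
hex_key scene [357.9 268.9] 0.53 [ 0.3629 -0.0328  0.005 ]
hex_key top [396.7 227.1] 0.38 [ 0.3672 -0.0411  0.005 ]
((462.5536193847656, 193.58291625976562), (59.99517059326172, 30.242034912109375), 12.094757080078125) [array([ 0.4421, -0.142 ,  0.03  ]), array([ 0.533 , -0.1648,  0.03  ]), array([ 0.4898, -0.3436,  0.03  ]), array([ 0.3993, -0.3202,  0.03  ])]
((322.9092102050781, 182.36614990234375), (30.231159210205078, 56.9122428894043), 86.8201675415039) [array([0.5531, 0.275 , 0.045 ]), array([0.5587, 0.1007, 0.045 ]), array([0.4659, 0.0981, 0.045 ]), array([0.4603, 0.2718, 0.045 ])]
{'time': 1.7, 'q': array([73.5094,  4.9798, 10.0773, 95.0993, -0.0003, 90.0002]), 'qd': array([ 0.0337, -0.0367,  0.0431,  0.0926,  0.0502,  0.0087]), 'joint_efforts': array([  0.0021, -52.01  ,  46.4847,   0.0018,   0.0002,   0.    ]), 'ee_pos': array([0.1561, 0.5274, 0.2313]), 'tcp_rot': array([-179.9982,    0.0003,  163.5091]), 'wrist_force': array([0.7038, 0.6972, 0.476 ]), 'torque': array([ 0.0128, -0.0153,  0.0633]), 'grasp_force': 0.0, 'opening': 0.08505658411196244}
[[ 0.2836  0.959   0.0004]
 [ 0.9246 -0.2735  0.265 ]
 [ 0.2543 -0.0748 -0.9642]] [-0.55   -0.0351  0.3785]
```

```bash
python3 -m inch '[[[100,-37,-23.6,0,0,0,0],[100,-37,-23.6,0,0,0,0],[100,-37,-23.6,0,0,0,0],[100,-37,-23.6,0,0,0,0],[100,-37,-23.6,0,0,0,0],[100,-37,-23.6,0,0,0,0],[100,-37,-23.6,0,0,0,0],[100,-37,-23.6,0,0,0,0]]]' && python3 -m inch '[[[100,-37,-23.6,0,0,0,0],[100,-37,-23.6,0,0,0,0],[100,-37,-23.6,0,0,0,0],[100,-37,-23.6,0,0,0,0],[100,0,0,0,0,0,-9],[100,0,0,0,0,0,-9],[100,0,0,0,0,0,0],[100,0,0,0,0,0,0]]]'
cat > look.py <<'E'
import sys
from h import *
np.set_printoptions(precision=4,suppress=True)
w=viewer.camera('wrist'); save(w,sys.argv[1])
for t in sys.argv[2:]:
    for k in finder.mark_of('wrist',t)[:2]:
        p=k['position'];o,v=ray(w,p,True); print(t,np.round(p,1),round(k['conf'],2),'cam',o,'v',v,'z35:',onz(w,p,.035,True)[:2])
s=bot.get_obs(); print(s['time'],s['ee_pos'],s['tcp_rot'],s['q'])
E
python3 look.py w1 counter counter_catch counter_ledge cover cover_lug
```

```text
time: 2.75
ee_pos: [0.3871, 0.2611, 0.2314]
tcp_rot: [180.0, 0.0, 163.5]
wrist_force: [-0.2, 1.5, -0.4]
opening: 0.0853
grasp_force: 0.0
time: 3.75
ee_pos: [0.5014, 0.1299, 0.2313]
tcp_rot: [180.0, 0.0, -178.7]
wrist_force: [0.6, -1.1, -0.1]
opening: 0.0857
grasp_force: 0.0
counter_catch [288.2 191.7] 0.92 cam [0.4348 0.1281 0.3745] v [ 0.2558 -0.0826 -0.9632] z35: [0.5249 0.0989]
cover [333.5 186.6] 0.63 cam [0.4348 0.1281 0.3745] v [ 0.237   0.0631 -0.9695] z35: [0.5177 0.1502]
cover_lug [301.3 194. ] 0.84 cam [0.4348 0.1281 0.3745] v [ 0.2627 -0.0402 -0.964 ] z35: [0.5273 0.1139]
cover_lug [291.1 191.3] 0.34 cam [0.4348 0.1281 0.3745] v [ 0.2545 -0.0733 -0.9643] z35: [0.5244 0.1023]
4.05 [0.5014 0.1299 0.2313] [-179.9993    0.0042 -178.5224] [14.5215  0.5678  5.4976 94.9258 -0.0016 13.0438]
```

View pics/w1.png

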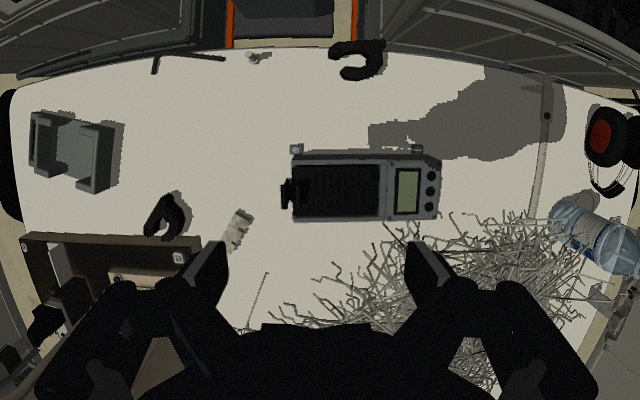

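The wrist picture shows the counter at about (365,187) with its tab end left at (287,193), the tray at (75,150), and the wire heap close behind the counter. I'll go lower for a second view.

```bash
python3 -m inch '[[[100,20,-20,45,0,0,0],[100,20,-20,45,0,0,0],[100,0,0,0,0,0,0],[100,0,0,0,0,0,0]]]'
python3 look.py w2 counter counter_catch counter_ledge cover cover_lug
python3 - <<'E'
import cv2
i=cv2.imread('pics/w2.png'); cv2.imwrite('pics/w2c.png',cv2.resize(i[120:320,200:440],None,fx=3,fy=3,interpolation=cv2.INTER_CUBIC)); 
E
```

```text
time: 4.55
ee_pos: [0.4635, 0.0891, 0.1428]
tcp_rot: [180.0, 0.1, -178.5]
wrist_force: [0.2, -0.5, 0.0]
opening: 0.0856
grasp_force: 0.0
counter [376.  238.7] 0.62 cam [0.3965 0.087  0.2858] v [ 0.3891  0.2036 -0.8984] z35: [0.5051 0.1438]
counter [257.7 291.4] 0.33 cam [0.3965 0.087  0.2858] v [ 0.5478 -0.1684 -0.8195] z35: [0.5642 0.0354]
counter_catch [325.2 254.7] 0.58 cam [0.3965 0.087  0.2858] v [ 0.4458  0.0427 -0.8941] z35: [0.5216 0.099 ]
counter_ledge [436.  256.5] 0.93 cam [0.3965 0.087  0.2858] v [ 0.4176  0.3878 -0.8217] z35: [0.524  0.2053]
cover [378.7 248.4] 0.9 cam [0.3965 0.087  0.2858] v [ 0.4166  0.2125 -0.8839] z35: [0.5147 0.1473]
cover_lug [342.  264.7] 0.92 cam [0.3965 0.087  0.2858] v [ 0.472   0.097  -0.8763] z35: [0.5316 0.1147]
4.85 [0.4634 0.0892 0.1422] [ 179.9827    0.089  -178.4638] [ 10.8939  -6.6747 -11.2835  85.3006   0.0026   9.3577]
```

View pics/w2c.png

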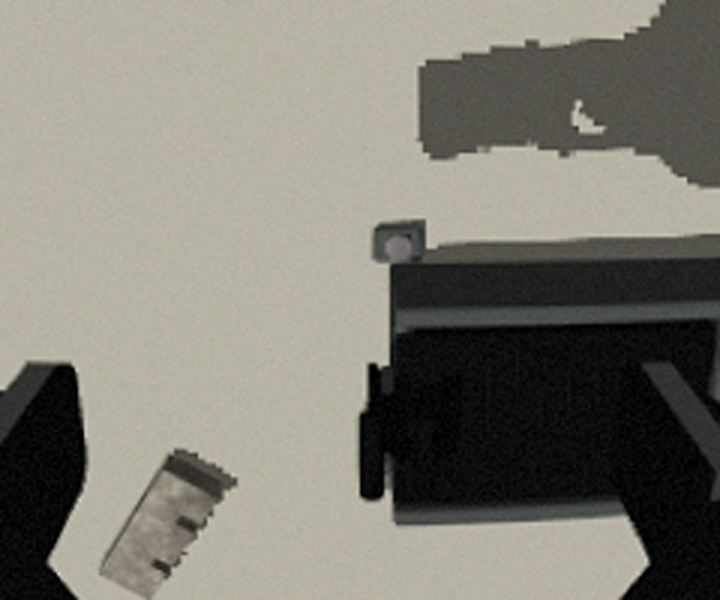

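The crop shows the rolled tab edge at the left of the counter, full picture (323,263). The lug sits just right of it at about (335,258). The fingers straddle the cover end. Now I'll fit the counter pose from all the rays.

```bash
cat > fit.py <<'E'
from h import *
from scipy.optimize import least_squares
np.set_printoptions(precision=4,suppress=True)
M={'catch':(-49,0,35.5),'ledge':(50,0,41.8),'cover':(0,0,28),'lug':(-36.5,0,56),'counter':(0,0,0)}
w1=np.array([0.4348,0.1281,0.3745]);w2=np.array([0.3965,0.087,0.2858])
obs=[('catch',w1,(.2558,-.0826,-.9632)),('cover',w1,(.237,.0631,-.9695)),('lug',w1,(.2627,-.0402,-.964)),
('counter',w2,(.3891,.2036,-.8984)),('catch',w2,(.4458,.0427,-.8941)),('ledge',w2,(.4176,.3878,-.8217)),('cover',w2,(.4166,.2125,-.8839)),('lug',w2,(.472,.097,-.8763))]
C={n:viewer.camera(n) for n in('scene','top')}
for n,t,p in [('scene','counter',(344,206.1)),('top','counter',(336,183.3)),('scene','catch',(357.1,208.4)),('top','catch',(351.7,181.2)),('scene','ledge',(332.9,191)),('scene','cover',(344.2,197.3)),('top','cover',(334.8,179)),('scene','lug',(354.8,204)),('top','lug',(345.5,177.5))]:
    obs.append((t,*ray(C[n],p,False)))
def res(p,sel):
    c,s=np.cos(p[2]),np.sin(p[2]); r=[]
    for t,o,v in sel:
        m=np.array(M[t])/1e3; X=np.array([p[0]+c*m[0]-s*m[1],p[1]+s*m[0]+c*m[1],p[3]+m[2]]); v=np.array(v)
        d=X-o; r.append((d-v*(d@v))*1e3/ (1 if abs(o[2])<.5 else 3))
    return np.concatenate(r)
for sel in (obs,obs[:8],obs[8:]):
    f=least_squares(res,[.51,.15,1.6,0],args=(sel,),loss='soft_l1'); print(f.x[:2],np.degrees(f.x[2]),'z off',f.x[3],np.linalg.norm(f.fun.reshape(-1,3),axis=1).round(1))
E
python3 fit.py
```

```text
[0.5191 0.1493] 91.06454526671476 z off 0.0028368883998549236 [4.1 1.2 2.4 1.8 1.5 1.5 2.3 1.1 0.7 3.6 1.5 2.9 1.1 3.8 0.4 3.5 1.7]
[0.5192 0.1496] 91.42914238674825 z off 0.002637998147833024 [3.8 0.9 2.  1.6 1.8 1.5 2.4 1.4]
[0.5183 0.1475] 87.70608948314748 z off 0.0031865476404325803 [1.  3.2 0.9 1.6 0.8 4.2 0.9 2.9 2.7]
```

```bash
python3 -m inch '[[[47,-28,7.4,0,0,0,0],[47,-29,7.4,0,0,0,0],[47,0,0,25,0,0,0],[47,0,0,25,0,0,0],[47,0,0,15,0,0,0],[47,0,0,0,0,0,0],[47,0,0,0,0,0,0]]]' 40
python3 look.py w3 cover cover_lug
python3 - <<'E'
import cv2
i=cv2.imread('pics/w3.png'); cv2.imwrite('pics/w3c.png',cv2.resize(i[200:400,200:440],None,fx=3,fy=3,interpolation=cv2.INTER_CUBIC)); 
E
```

```text
time: 5.82
ee_pos: [0.5196, 0.1052, 0.0773]
tcp_rot: [180.0, 0.1, -178.5]
wrist_force: [0.6, -0.2, 0.7]
opening: 0.0401
grasp_force: 0.0
cover [384.  218.8] 0.77 cam [0.4528 0.1031 0.2204] v [ 0.3265  0.2276 -0.9174] z35: [0.5187 0.1491]
cover_lug [333.  234.4] 0.58 cam [0.4528 0.1031 0.2204] v [ 0.3843  0.0662 -0.9208] z35: [0.5301 0.1164]
5.975 [0.5196 0.1051 0.0773] [ 179.9851    0.0883 -178.492 ] [ 11.4381   1.9941 -10.082   77.8345  -0.0006   9.9301]
```

View pics/w3c.png

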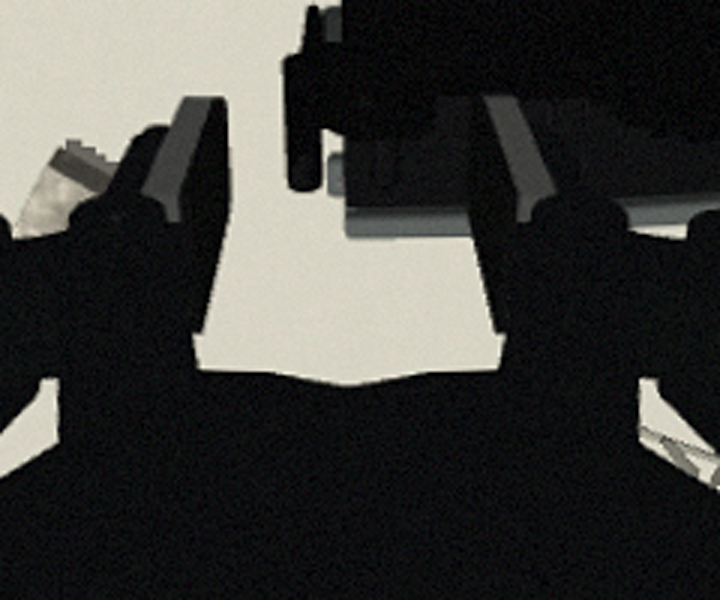

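The crop shows the tab (rolled edge at full-picture (300,240)) and the lug between the two open fingers, with the right finger over the cover. I'll descend and squeeze gently.

```bash
python3 -m inch '[[[47,-1,1.5,13,0,0,0],[47,0,0,12,0,0,0],[47,0,0,0,0,0,0],[30,0,0,0,0,0,0],[25,0,0,0,0,0,0],[25,0,0,0,0,0,0]]]' 40 && python3 -m inch '[[[10,0,0,0,0,0,0],[10,0,0,0,0,0,0],[10,0,0,0,0,0,0],[10,0,0,0,0,0,0]]]' 40
```

```text
time: 6.72
ee_pos: [0.5202, 0.1062, 0.0516]
tcp_rot: [-180.0, 0.0, -178.5]
wrist_force: [-0.1, -3.5, 1.6]
opening: 0.0212
grasp_force: 1.9
time: 7.22
ee_pos: [0.5203, 0.1069, 0.0517]
tcp_rot: [180.0, 0.0, -178.5]
wrist_force: [-1.2, 1.3, 5.1]
opening: 0.0126
grasp_force: 39.6
```

```bash
python3 -m inch '[[[10,0,0.65,-4.85,3,0,0],[10,0,0.65,-4.85,3,0,0],[10,0,0,0,0,0,0],[10,0,0,0,0,0,0]]]' 40 && python3 -m inch '[[[10,0,0.65,-4.85,3,0,0],[10,0,0.65,-4.85,3,0,0],[10,0,0,0,0,0,0],[10,0,0,0,0,0,0]]]' 40
```

```text
time: 7.72
ee_pos: [0.5198, 0.1082, 0.0604]
tcp_rot: [-174.1, -0.0, -178.5]
wrist_force: [-0.3, -0.3, -1.4]
opening: 0.0129
grasp_force: 36.3
time: 8.22
ee_pos: [0.5198, 0.1105, 0.07]
tcp_rot: [-168.1, -0.0, -178.5]
wrist_force: [0.3, 0.8, -1.6]
opening: 0.0132
grasp_force: 36.6
```

```bash
python3 -m inch '[[[10,0,-4,0,0,0,0],[10,0,-4,0,0,0,0],[10,0,-4,0,0,0,0],[10,0,0,0,0,0,0],[10,0,-2.1,-9.8,0,0,0],[10,0,-2.1,-9.8,0,0,0],[10,0,0,0,0,0,0]]]' 40 && python3 look.py w4 cover cover_lug counter && python3 - <<'E'
from h import *
s=viewer.camera('scene'); 
w=cv2.imread('pics/w4.png')
a=cv2.resize(s['pixels'][130:270,260:460,::-1],(600,420)); b=cv2.resize(w[150:400,150:500],(600,428))
cv2.imwrite('pics/c.png',cv2.resize(np.hstack([a,b[:420]]),(800,280)))
print(bot.get_obs()['wrist_force'],bot.get_obs()['grasp_force'])
E
```

```text
time: 9.1
ee_pos: [0.521, 0.0992, 0.0943]
tcp_rot: [-168.0, 0.1, -178.5]
wrist_force: [-0.0, -0.1, -1.2]
opening: 0.0128
grasp_force: 36.1
cover [391.7 233.4] 0.89 cam [0.4532 0.1267 0.2342] v [ 0.3735  0.0614 -0.9256] z35: [0.5336 0.1399]
cover_lug [331.9 255.3] 0.63 cam [0.4532 0.1267 0.2342] v [ 0.4513 -0.1224 -0.8839] z35: [0.555  0.0991]
9.3 [0.5201 0.099  0.0927] [-167.9949   -0.0234 -178.4796] [ 16.9646   4.6816  -6.2793  82.3027 -11.5593  15.7722]
[ 0.77753405  0.10359868 -1.69978383] 36.09087626449764
```

View pics/c.png

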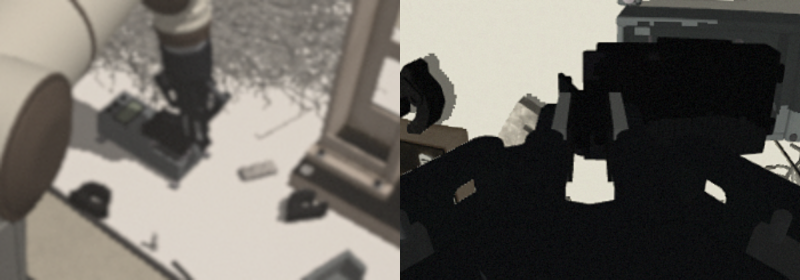

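The cover hangs in the gripper, tilted up and clear of the ledge (scene view left, wrist view right). I'll lift, level and carry it to the clear bench.

```bash
python3 -m inch '[[[10,0,-4.2,-19.6,0,0,0],[10,0,-4.2,-19.6,0,0,0],[10,0,-4.2,-19.6,0,0,0],[10,0,0,0,-4,0,0],[10,0,0,0,-4,0,0],[10,0,0,0,-4,0,0],[10,0,0,0,0,0,0]]]' 40 && python3 -m inch '[[[10,17.4,-42.3,0,0,0,0],[10,17.4,-42.3,0,0,0,0],[10,17.4,-42.3,0,0,0,0],[10,17.4,-42.3,0,0,0,0],[10,0,0,0,0,0,7.5],[10,0,0,0,0,0,7.5],[10,0,0,0,0,0,0]]]' 40; python3 look.py w5 cover tray; python3 -c "
import cv2
i=cv2.imread('pics/w5.png');cv2.imwrite('pics/w5c.png',i)"
```

```text
time: 10.22
ee_pos: [0.5202, 0.098, 0.153]
tcp_rot: [-180.0, -0.0, -178.6]
wrist_force: [0.4, -0.8, 0.2]
opening: 0.0128
grasp_force: 36.1
time: 11.1
ee_pos: [0.4551, -0.0721, 0.1529]
tcp_rot: [-179.9, -0.0, 166.6]
wrist_force: [0.1, 0.1, -1.2]
opening: 0.0126
grasp_force: 36.3
cover [391.  231.4] 0.85 cam [ 0.3904 -0.0567  0.2961] v [ 0.4124  0.1475 -0.899 ] z35: [ 0.5101 -0.0138]
tray [179.8 233.9] 0.65 cam [ 0.3904 -0.0567  0.2961] v [ 0.2462 -0.4953 -0.8331] z35: [ 0.4675 -0.2119]
11.25 [ 0.4552 -0.0719  0.1529] [-179.9642   -0.0216  166.687 ] [ -8.9586  -8.0761 -11.362   86.7383  -0.0341   4.3544]
```

View pics/w5c.png

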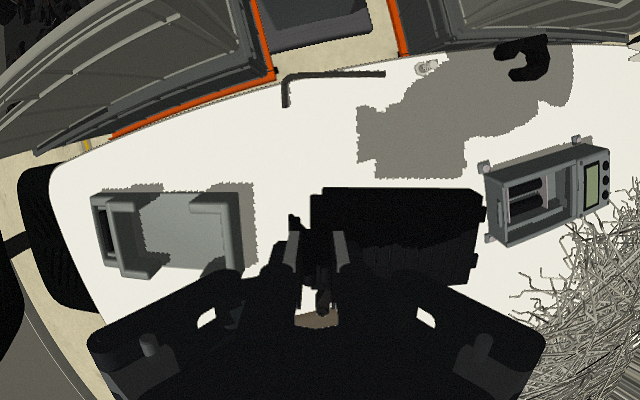

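The cover is level in the gripper with the counter empty behind it at (540,190). The tray is aligned with it at (175,235), and the bench below is clear. I'll lower it now.

```bash
python3 -m inch '[[[10,0,0,35,0,0,0],[10,0,0,35,0,0,0],[10,0,0,30,0,0,0],[10,0,0,18,0,0,0],[10,0,0,6,0,0,0],[10,0,0,0,0,0,0],[10,0,0,0,0,0,0]]]' 40 && python3 -m inch '[[[10,0,0,1,0,0,0],[10,0,0,1,0,0,0],[10,0,0,1,0,0,0],[10,0,0,0,0,0,0],[10,0,0,0,0,0,0]]]' 40
```

```text
time: 12.12
ee_pos: [0.4559, -0.0723, 0.0301]
tcp_rot: [180.0, 0.1, 166.5]
wrist_force: [0.8, -0.1, -0.5]
opening: 0.0129
grasp_force: 36.3
time: 12.75
ee_pos: [0.4552, -0.0722, 0.0261]
tcp_rot: [-180.0, 0.0, 166.5]
wrist_force: [-0.0, 0.3, -0.3]
opening: 0.013
grasp_force: 36.3
```

```bash
python3 -m inch '[[[10,0,0,1,0,0,0],[10,0,0,0.7,0,0,0],[10,0,0,0,0,0,0],[10,0,0,0,0,0,0]]]' 40 && python3 -m inch '[[[10,0,0,0.7,0,0,0],[10,0,0,0.7,0,0,0],[10,0,0,0,0,0,0],[10,0,0,0,0,0,0]]]' 40
```

```text
time: 13.25
ee_pos: [0.4552, -0.0722, 0.0244]
tcp_rot: [-180.0, -0.0, 166.5]
wrist_force: [-0.3, 0.3, -0.2]
opening: 0.013
grasp_force: 36.3
time: 13.75
ee_pos: [0.4553, -0.0722, 0.0237]
tcp_rot: [180.0, 0.0, 166.5]
wrist_force: [-2.3, 0.7, 6.6]
opening: 0.0127
grasp_force: 37.3
```

```bash
python3 -m inch '[[[25,0,0,0,0,0,0],[40,0,0,0,0,0,0],[50,0,0,0,0,0,0],[50,0,0,0,0,0,0],[50,0,0,-15,0,0,0],[60,0,0,-40,0,0,0],[100,0,0,-40,0,0,0],[100,0,0,-40,0,0,0]]]' 40 && python3 -m inch '[[[100,0,0,0,0,0,0],[100,0,0,0,0,0,0]]]'
python3 look.py w6 cover cover_lug tray; python3 -m inch '[[[100,0,-30,0,0,0,0],[100,40,-30,0,0,0,0],[100,0,0,0,0,0,0],[100,0,0,0,0,0,0]]]' && python3 look.py w7 cover cover_lug tray
```

```text
time: 14.75
ee_pos: [0.4551, -0.0722, 0.1604]
tcp_rot: [180.0, 0.1, 166.5]
wrist_force: [-0.0, -0.3, -0.2]
opening: 0.0841
grasp_force: 0.0
time: 15.0
ee_pos: [0.4551, -0.0721, 0.1581]
tcp_rot: [-180.0, 0.0, 166.5]
wrist_force: [0.0, -0.0, -0.6]
opening: 0.0855
grasp_force: 0.0
cover [360.5 181.2] 0.93 cam [ 0.3903 -0.0568  0.3012] v [ 0.2469  0.0892 -0.9649] z35: [ 0.4584 -0.0322]
cover [513.4 188.3] 0.19 cam [ 0.3903 -0.0568  0.3012] v [ 0.327   0.5345 -0.7794] z35: [0.502  0.1258]
cover_lug [326.6 186.8] 0.71 cam [ 0.3903 -0.0568  0.3012] v [ 0.2411 -0.0214 -0.9703] z35: [ 0.4564 -0.0627]
cover_lug [419.5  69.8] 0.64 cam [ 0.3903 -0.0568  0.3012] v [-0.0641  0.3446 -0.9366] z35: [0.3721 0.0412]
tray [182.2 228.3] 0.91 cam [ 0.3903 -0.0568  0.3012] v [ 0.2332 -0.4845 -0.8431] z35: [ 0.4639 -0.2098]
tray [328.7 193.2] 0.57 cam [ 0.3903 -0.0568  0.3012] v [ 0.262  -0.0194 -0.9649] z35: [ 0.4626 -0.0622]
15.2 [ 0.4547 -0.072   0.1571] [-179.9951   -0.0943  166.5113] [ -9.0055  -8.0571 -10.8917  87.2599   0.0025   4.4831]
time: 15.7
ee_pos: [0.4024, -0.1212, 0.1578]
tcp_rot: [180.0, 0.0, 166.5]
wrist_force: [-0.8, 0.5, -0.1]
opening: 0.0853
grasp_force: 0.0
cover [415.3 218.7] 0.84 cam [ 0.3376 -0.1058  0.3009] v [ 0.3881  0.2318 -0.892 ] z35: [ 0.4532 -0.0367]
cover_lug [392.2 226.8] 0.71 cam [ 0.3376 -0.1058  0.3009] v [ 0.4008  0.155  -0.903 ] z35: [ 0.4556 -0.0602]
tray [234.9 266.1] 0.68 cam [ 0.3376 -0.1058  0.3009] v [ 0.3936 -0.3572 -0.847 ] z35: [ 0.4611 -0.218 ]
15.9 [ 0.4027 -0.1208  0.1577] [179.9956  -0.0259 166.557 ] [-16.703  -13.6402 -15.5528  88.1135   0.0029  -3.2601]
```

View pics/w7.png

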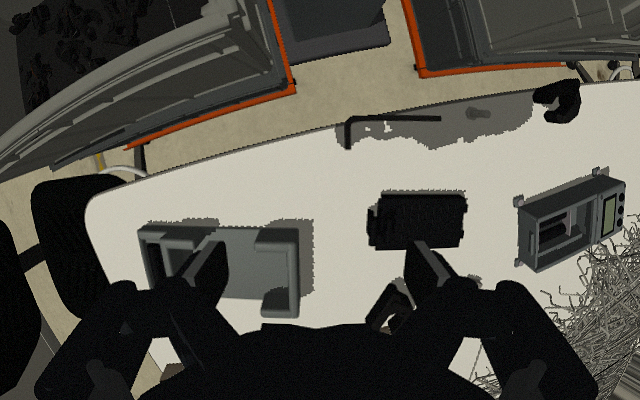

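The cover lies flat on the clear bench at (418,220), let go. The tray is at (222,265), with clip_1 behind at (388,308). Now a better look at the tray from above.

```bash
python3 -m inch '[[[100,-12,-40,-20,0,0,0],[100,-15,-40,-20,0,0,0],[100,0,0,0,0,0,0],[100,0,0,0,0,0,0]]]'; python3 look.py w8 tray cover cover_lug; python3 - <<'E'
from h import *
w=viewer.camera('wrist');save(w,'w9')
o=finder.outline_of('wrist','tray'); print(o[0]['conf'],o[0]['extent'])
cv2.imwrite('pics/w9c.png',cv2.resize(w['pixels'][100:300,200:440,::-1],None,fx=3,fy=3,interpolation=cv2.INTER_CUBIC))
E
```

```text
time: 16.4
ee_pos: [0.4099, -0.2048, 0.1974]
tcp_rot: [180.0, -0.1, 166.5]
wrist_force: [-1.1, 0.8, -0.6]
opening: 0.0856
grasp_force: 0.0
tray [308.1 231.8] 0.72 cam [ 0.3453 -0.1896  0.3406] v [ 0.3603 -0.1109 -0.9262] z35: [ 0.4641 -0.2262]
cover [465.  185.1] 0.73 cam [ 0.3453 -0.1896  0.3406] v [ 0.3065  0.4038 -0.862 ] z35: [ 0.4539 -0.0465]
cover_lug [452.6 193.8] 0.79 cam [ 0.3453 -0.1896  0.3406] v [ 0.3282  0.3618 -0.8726] z35: [ 0.4602 -0.0629]
16.6 [ 0.4098 -0.2044  0.1976] [179.9877  -0.0287 166.582 ] [-26.512   -8.1218  -6.4716  91.6809   0.0054 -13.094 ]
0.8 [291.7, 234.4, 165.2, 83.4]
```

View pics/w9c.png

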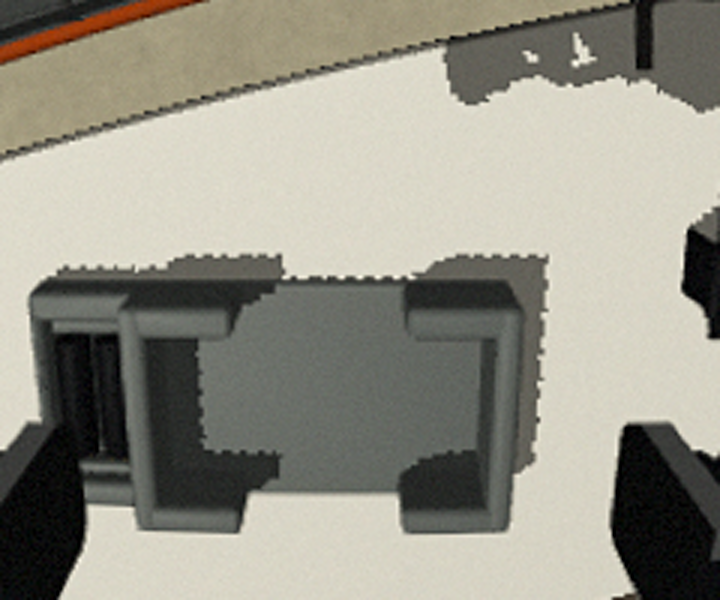

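The crop shows the tray. The pocket's top inner edges lie at crop columns 147 to 495 and rows 338 to 508. The finger gaps run between about columns 240 and 405, and the cells' trough is at the left.

```bash
python3 - <<'E'
from h import *
np.set_printoptions(precision=4,suppress=True)
w=viewer.camera('wrist')
P=[(237,338),(407,338),(243,508),(402,508),(147,420),(495,420)]
X=np.array([onz(w,(200+(p[0]+.5)/3-.5,100+(p[1]+.5)/3-.5),.039,True)[:2] for p in P]); print(X)
d=X[5]-X[4]; ang=np.degrees(np.arctan2(d[1],d[0])); d1=X[1]-X[0]; d2=X[3]-X[2]
print('yaw',ang,[np.degrees(np.arctan2(k[1],k[0])) for k in(d1,d2)],'len',np.linalg.norm(d),np.linalg.norm(d1),np.linalg.norm(d2))
u=d/np.linalg.norm(d); n=np.array([-u[1],u[0]])
print('width',(X[:2].mean(0)-X[2:4].mean(0))@n,'centre notch',X[:4].mean(0),'ends along',(X[4:].mean(0)-X[:4].mean(0))@u)
# cover
r={'cover':[((.3903,-.0568,.3012),(.2469,.0892,-.9649)),((.3376,-.1058,.3009),(.3881,.2318,-.892)),((.3453,-.1896,.3406),(.3065,.4038,-.862))],
'lug':[((.3903,-.0568,.3012),(.2411,-.0214,-.9703)),((.3376,-.1058,.3009),(.4008,.155,-.903)),((.3453,-.1896,.3406),(.3282,.3618,-.8726))],
'tray':[((.3903,-.0568,.3012),(.2332,-.4845,-.8431)),((.3376,-.1058,.3009),(.3936,-.3572,-.847)),((.3453,-.1896,.3406),(.3603,-.1109,-.9262))]}
for k in r: print(k,*tri([(np.array(o),np.array(v)) for o,v in r[k]]))
E
```

```text
[[ 0.4349 -0.25  ]
 [ 0.4484 -0.1932]
 [ 0.4995 -0.2661]
 [ 0.5129 -0.2089]
 [ 0.4575 -0.2904]
 [ 0.4861 -0.1691]]
yaw 76.7527698679882 [np.float64(76.6400764158747), np.float64(76.86043450203698)] len 0.12466453123989348 0.05846518269863306 0.058755974886071684
width 0.06648584627225868 centre notch [ 0.4739 -0.2295] ends along -0.0006718992494173595
cover [ 0.4679 -0.0285 -0.0013] [np.float64(0.39254960032740827), np.float64(1.5408649502875598), np.float64(1.1984772713088)]
lug [ 0.4581 -0.0616  0.0332] [np.float64(1.5743773651958106), np.float64(2.4053714670605633), np.float64(2.7905997058711733)]
tray [ 0.4745 -0.2295  0.0045] [np.float64(2.6102613915479993), np.float64(1.3713430808227192), np.float64(1.463223625592318)]
```

The tray is solid: gap centre (0.474,-0.2295), yaw 76.75°, and the sizes match. The cover's underside comes out at about z 0 at (0.468,-0.0285). I'll go over the cover and turn a quarter.

```bash
python3 -m inch '[[[100,-3.9,46.2,0,0,0,0],[100,-3.9,46.2,0,0,0,0],[100,-3.9,46.1,0,0,0,0],[100,-3.9,46.1,0,0,0,10],[100,0,0,0,0,0,10],[100,0,0,0,0,0,10],[100,0,0,0,0,0,10],[100,0,0,0,0,0,10]]]' && python3 -m inch '[[[100,0,0,20,0,0,10],[100,0,0,20,0,0,10],[100,0,0,20,0,0,10],[100,0,0,20,0,0,10],[100,0,0,15,0,0,0],[100,0,0,0,0,0,0],[100,0,0,0,0,0,0]]]'; python3 look.py w10 cover cover_lug
```

```text
time: 17.75
ee_pos: [0.468, -0.0291, 0.198]
tcp_rot: [180.0, 0.0, 116.2]
wrist_force: [-0.2, -0.7, 0.1]
opening: 0.0855
grasp_force: 0.0
time: 18.62
ee_pos: [0.4684, -0.0294, 0.1037]
tcp_rot: [180.0, -0.0, 76.6]
wrist_force: [-0.2, 0.1, 0.2]
opening: 0.0854
grasp_force: 0.0
cover [312.9 187.5] 0.91 cam [0.484  0.0355 0.2469] v [-0.0634 -0.2323 -0.9706] z35: [ 0.4702 -0.0152]
cover_lug [313.8 248.2] 0.66 cam [0.484  0.0355 0.2469] v [-0.1031 -0.4124 -0.9052] z35: [ 0.4599 -0.061 ]
cover_lug [312.3 189.3] 0.5 cam [0.484  0.0355 0.2469] v [-0.0665 -0.2373 -0.9692] z35: [ 0.4695 -0.0164]
18.775 [ 0.4685 -0.0294  0.1037] [179.9307  -0.0123  76.5641] [ -3.5927  -6.731  -15.5822  81.0785   0.0002  99.8432]
```

View pics/w10.png

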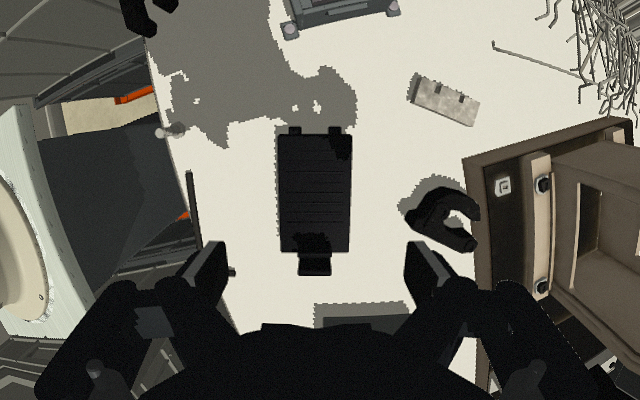

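The picture shows the cover square between the fingers' closing line, sides at columns 277 and 351, head end at row 135 and tab at row 265. clip_1 at (445,215) is clear of the finger path. A quick edge check of the along-position follows.

```bash
python3 - <<'E'
from h import *
np.set_printoptions(precision=4,suppress=True)
w=viewer.camera('wrist')
a=np.radians(76.5);u=np.array([np.cos(a),np.sin(a)]);n=np.array([-u[1],u[0]])
for name,p,z,cx in [('L head',(279,135.5),.018,48),('R head',(352,135.5),.018,48),('L tabend',(280.5,252),.018,-47),('R tabend',(349,252),.018,-47),('tab L',(299,275),.0355,-57),('tab R',(331,275),.0355,-57)]:
    X=onz(w,p,z,True)[:2]; print(name,X,'along',(X-[.468,-.0285])@u*1e3-cx,'across',(X-[.468,-.0285])@n*1e3)
E
```

```text
L head [0.4541 0.0251] along 0.9090240030227008 across 26.00440371989522
R head [0.5067 0.0126] along 0.974258627437969 across -28.01497024117588
L tabend [ 0.4306 -0.066 ] along 1.7827273658275473 across 27.597072750237267
R tabend [ 0.4853 -0.0791] along 1.8459947121250266 across -28.594511113295603
tab L [ 0.4433 -0.0809] along 0.27961773581215965 across 11.773447150766959
tab R [ 0.4676 -0.0867] along 0.30513078150612216 across -13.223184283583569
```

```bash
python3 -m inch '[[[100,2,0,40,0,0,0],[100,0,0,35,0,0,0],[100,0,0,18,0,0,0],[100,0,0,6,0,0,0],[100,0,0,0,0,0,0],[100,0,0,0,0,0,0]]]' 25 && python3 -m inch '[[[75,0,0,0,0,0,0],[65,0,0,0,0,0,0],[50,0,0,0,0,0,0],[50,0,0,0,0,0,0],[50,0,0,0,0,0,0],[50,0,0,0,0,0,0]]]' 30
```

```text
time: 19.58
ee_pos: [0.4694, -0.0275, 0.0052]
tcp_rot: [179.9, -0.0, 76.5]
wrist_force: [0.1, 0.7, 0.6]
opening: 0.0854
grasp_force: 0.0
time: 20.32
ee_pos: [0.4689, -0.0275, 0.0047]
tcp_rot: [180.0, -0.0, 76.5]
wrist_force: [-1.8, -0.1, 4.9]
opening: 0.0554
grasp_force: 31.9
```

```bash
python3 -m inch '[[[50,0,0,-15,0,0,0],[50,0,0,-30,0,0,0],[50,0,0,-30,0,0,0],[50,0,0,0,0,0,0]]]' 30 && python3 -m inch '[[[50,-33,8.7,0,0,0,0],[50,-33,8.7,0,0,0,0],[50,-33,8.7,0,0,0,0],[50,-33,8.7,0,0,0,0],[50,-33,8.7,0,0,0,0],[50,-30.3,8.5,0,0,0,0],[50,0,0,0,0,0,0],[50,0,0,0,0,0,0]]]' 30; python3 look.py w11 tray cover cover_lug
```

```text
time: 20.82
ee_pos: [0.4701, -0.0275, 0.0821]
tcp_rot: [179.7, -0.0, 76.5]
wrist_force: [0.3, -0.3, -1.1]
opening: 0.0552
grasp_force: 32.4
time: 21.82
ee_pos: [0.4732, -0.229, 0.0785]
tcp_rot: [-179.9, -0.0, 76.5]
wrist_force: [1.0, 0.1, -0.6]
opening: 0.055
grasp_force: 32.4
cover_lug [317.6 336.2] 0.63 cam [ 0.4893 -0.1643  0.2217] v [-0.1492 -0.6445 -0.7499] z35: [ 0.4521 -0.3248]
22.025 [ 0.4736 -0.2287  0.079 ] [-179.996    -0.0059   76.5716] [-25.7797   1.4901 -10.4136  78.1014   0.0049  77.6487]
```

View pics/w11.png

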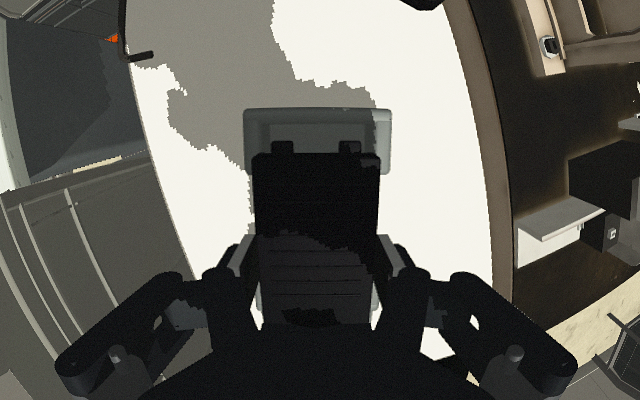

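The cover hangs centred over the pocket (sides at columns 249 and 382, tray end wall 243 to 392). I'll check the cover's head edge against the wall numerically.

```bash
python3 - <<'E'
from h import *
np.set_printoptions(precision=4,suppress=True)
w=viewer.camera('wrist')
a=np.radians(76.6);u=np.array([np.cos(a),np.sin(a)]);n=np.array([-u[1],u[0]])
for name,p,z in [('head L',(253,153.5),.092),('head R',(381,153.5),.092),('wall out L',(245,108),.039),('wall out R',(390,109),.039),('wall inner',(317,122),.039)]:
    X=onz(w,p,z,True)[:2]-[.474,-.2295]; print(name,X@u*1e3,X@n*1e3)
E
```

```text
head L 50.19836727752002 27.008689698409253
head R 50.20346377123071 -27.86625982378608
wall out L 70.80122645466314 42.10137147007829
wall out R 70.27201734079225 -44.06770287338397
wall inner 61.61025135774928 -0.6276418146802015
```

```bash
python3 -m inch '[[[50,-1.5,0.3,20,0,0,0],[50,0,0,15,0,0,0],[50,0,0,12,0,0,0],[50,0,0,10,0,0,0],[50,0,0,6,0,0,0],[50,0,0,3,0,0,0],[50,0,0,0,0,0,0],[50,0,0,0,0,0,0]]]' 30
```

```text
time: 23.08
ee_pos: [0.4738, -0.2311, 0.0134]
tcp_rot: [180.0, 0.0, 76.5]
wrist_force: [-0.5, 0.3, 0.2]
opening: 0.055
grasp_force: 32.4
```

```bash
python3 -m inch '[[[50,0,0,1,0,0,0],[50,0,0,1,0,0,0],[50,0,0,0.8,0,0,0],[50,0,0,0,0,0,0],[50,0,0,0,0,0,0]]]' 30
```

```text
time: 23.7
ee_pos: [0.4735, -0.231, 0.0102]
tcp_rot: [-180.0, 0.0, 76.5]
wrist_force: [-0.4, -1.4, -0.7]
opening: 0.055
grasp_force: 32.4
```

```bash
python3 -m inch '[[[50,0,0,0.7,0,0,0],[50,0,0,0,0,0,0],[50,0,0,0,0,0,0]]]' 30
```

```text
time: 24.08
ee_pos: [0.4736, -0.2311, 0.0097]
tcp_rot: [180.0, 0.0, 76.5]
wrist_force: [-1.6, 0.4, 3.4]
opening: 0.0553
grasp_force: 32.8
```

Contact with the pocket floor at the expected height. Now release and rise.

```bash
python3 -m inch '[[[68,0,0,0,0,0,0],[72,0,0,0,0,0,0],[82,0,0,0,0,0,0],[82,0,0,0,0,0,0],[82,0,0,-15,0,0,0],[82,0,0,-30,0,0,0],[82,0,0,-40,0,0,0],[82,0,0,-40,0,0,0]]]' 30 && python3 -m inch '[[[82,-20,0,-30,0,0,0],[82,-20,0,0,0,0,0],[82,0,0,0,0,0,0],[82,0,0,0,0,0,0]]]'; python3 look.py w12 tray cover cover_lug
```

```text
time: 25.08
ee_pos: [0.4735, -0.231, 0.1369]
tcp_rot: [179.9, 0.0, 76.5]
wrist_force: [0.1, 0.1, -0.6]
opening: 0.0702
grasp_force: 0.0
time: 25.58
ee_pos: [0.4638, -0.2696, 0.1635]
tcp_rot: [-179.9, -0.0, 76.5]
wrist_force: [-0.1, -0.5, 0.3]
opening: 0.0704
grasp_force: 0.0
cover [314.  137.1] 0.72 cam [ 0.4799 -0.2049  0.3068] v [-0.0253 -0.0759 -0.9968] z35: [ 0.473  -0.2256]
cover_lug [319.5 183. ] 0.93 cam [ 0.4799 -0.2049  0.3068] v [-0.0422 -0.2223 -0.9741] z35: [ 0.4681 -0.2669]
25.775 [ 0.4641 -0.2694  0.164 ] [-179.9497   -0.0207   76.5392] [-30.1353   2.3389  -0.1528  87.5624   0.0054  73.3255]
```

View pics/w12.png

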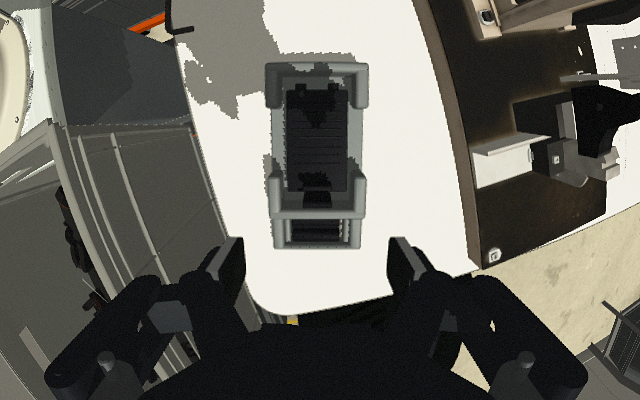

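The cover lies flat in the pocket (314,140), centred between the walls and let go, about 2 mm off the pocket's middle. Handing in.

```bash
python3 -c "
from workcell import bot
print(bot.job_done())"
```

```text
the job is handed in; nothing more can be done
None
```

I unclipped the cover, laid it on the clear bench, took it again across its long sides and set it flat in the tray's deep pocket, about 2 mm off the middle; the job was handed in at about 26 s (no verdict was returned).

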